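# Refit the cartridge of the water filter and pin the housing shut

### The arm

A 6-joint arm with a two-finger parallel gripper is mounted at the origin on a cart in front of the work surface, level with it; the furniture and walls round the work are solid. World frame = base frame: x ahead of the robot, y to its left, z up, the work surface at z = 0. Lengths are in mm, angles in degrees, forces in N, time in s.
With the tool pointing down it reaches from about 300 to 850 mm from the base axis. Payload 4.2 kg.
Tool frame: the origin (TCP) lies midway between the tips of the shut fingers; the grasp point (between the pads) lies 19 mm behind it; z points along the fingers, y is the line along which they close (so a half turn about z gives the same grasp; the last joint's range is limited). The gripper opens to 91 mm and grips with 3 to 60 N. Pads are 32 mm wide; open, the fingers measure 118 mm over their backs; the gripper's body (76 mm by 178 mm) begins 60 mm behind the grasp point.
Start: joints at [-66.062, 18.312, 89.639, -0, 72.044, -1.146], TCP at [243.775, -520.785, 213.976] pointing down, gripper open.
Joint ranges: [-177.97, 177.97], [-48.28, 115.42], [12.27, 149.76], [-77.06, 257.06], [2.81, 150.46], [-146.56, 146.56]. Speed limits (degrees/s): [147.25, 147.25, 180, 180, 180, 180].

### API

Orientations are given as [roll, pitch, yaw] about the fixed x, y, z axes, in that order (R = Rz(yaw) Ry(pitch) Rx(roll)).
In Python, from workcell import env gives the robot as it stands.
- The arm moves only by the shell command python3 -m jog 'ROWS' [FORCE]. ROWS is a JSON object of lists of equal length, an entry for each row: "jaw": the finger opening in mm, from 0 to 91.2; "slide": the shift along the tool's x, y, z in units of 30 mm (1.0 is 30 mm), a list of three; "spin": the turn about the tool's z in units of 8 degrees (1.0 is 8 degrees). In form: {"jaw": [jaw, ...], "slide": [[dx, dy, dz], ...], "spin": [spin, ...]}. A call has 1 to 10 rows; each row shifts and turns the commanded pose from where the row before left it, along the tool's axes as they then stand; what a row does not reach is not made up. A row lasts 1/10 s, in which the tool goes at most 50 mm and 8.59 degrees, less where a joint would pass 70% of its speed; a pose out of reach is approached as far as the arm can. A call is refused whole if a number of a shift passes 1 or a number of a turn 1, either way. A call with a gripper value outside its range is refused whole. The fingers move at their own pace and stop on an object; FORCE is the grip in N (left out, the last holds). Time passes only in rows, so rows that do not move let the fingers close. It gives the time, the measured TCP pose, the force, the opening and the grip force at its end, in the units of the state.
- env.state(): the state, without advancing time (a new reading comes with each control period).
- env.grab_frame(name): name is "scene" or "top"; returns the picture (400x640x3 uint8, red, green, blue); there is no depth.
- env.camera_model(name): a dict with "fx", "fy", "cx", "cy" (pixels), "camera_from_world" (4x4, takes a point from world to camera coordinates). Camera axes: x right, y up, looking along -z (the intrinsics and any distortion apply to the point x, -y, -z); pixel columns grow to the right and rows downward; lengths in mm; the calibration is good to about 2 mm. A picture is of the moment at which its call begins. camera_model takes no time and is no camera call.
- env.job_done(): hands the job in; it is judged then, once.
The state is a dict: "time_s": time; "qpos": joint angles; "qvel": joint speeds; "effort": joint torques, N m; "ee_pos": TCP position; "ee_rot": TCP orientation; "force": force on the tool from outside, world axes, zero at the start; "torque": the same for the moment, N m; "gripper_width": finger opening in mm; "gripper_force": force on a finger pad.
Only numpy, scipy, OpenCV 4.12 (cv2) and the standard library are available. Lean on these libraries where they do the work, as an engineer would, in place of code of your own. Each camera call takes 0.05 s, during which the arm holds its last target. There are 200 camera calls.

### The job

Stand the narrow filter cartridge upright in the cup of the water-filter housing, let go of it, and swing the domed lid down over it. Then take the knurled pin out of the kit block and push it from above through the hole in the lid's lug and the hole in the housing's lug below, until the pin's collar presses the sprung lid fully shut, and finish while still holding the pin down like that, so that a colleague can slip the clip on its end. Leave the wide cartridge, the spanner, the nail brush and the tape roll where they are.

Things in the scene. Friction and masses are not known exactly. Their poses are not given: they have to be found in the camera images.
- housing: grey metal water-filter housing, fixed. Origin: centre of its underside, z up. Foot plate 100x90 mm; bowl 60 mm across, rim flange 84 mm across, its top (the parting plane) 80 mm up; brass pipe stubs along its x and -x to 54 mm from the axis, 48 mm up. The lid's hinge is on its own +y side, the lugs on its own -y side. Yaw -0.35 to 0.3 rad
- cup_mouth (a point): centre of the bowl's mouth in the parting plane. The cup below is a round hole 44 mm in diameter, flaring to 50 mm at the mouth, on whose bottom, 45 mm below the mouth, sits a sprung seat
- lid_hinge (a point): middle of the lid's hinge axis, which runs along the housing's x, 56 mm from the cup's axis in the parting plane. (Behind the work a wall cabinet hangs from 0.5 m up; its doors stand at x = 0.62 and their knobs reach out to about x = 0.60, so keep carried things low and the wrist clear of it)
- lid (a joint): lid opening, rad: 0 shut, starts 1.98 to 2.2, stop 2.3; 0.2 kg, stiff hinge (0.15 N m), stays where left. Hollow dome 87 mm across, 58 high (66 with vent screw). Its flat lug, 32 wide, 10 thick, reaches to 144 mm from the hinge axis: push it by that, from behind and above. Below 0.09 it presses the cartridge on the seat's spring and reopens when let go; 7 N on the lug shut it
- lid_hole (a point): centre of the upper mouth of the 14 mm through hole in the lid's lug, 128 mm from the hinge axis; moves with the lid
- lug_hole (a point): centre of the upper mouth (in the parting plane) of the 14 mm through hole in the housing's lug, 72 mm from the cup's axis; lug 10 mm thick, free space below. With the lid shut the lid's lug lies on it, its hole straight above
- seat (a joint): how far the sprung seat in the cup is pressed down, in m: 0 free, about 0.004 when the lid is fully shut over the cartridge; 4.5 N to start it, 3 N more per mm
- cartridge: the narrow pleated white filter cartridge with grey end caps, a cylinder 38 mm across and 90 mm tall, standing; 60 to 130 g. Origin: centre of its underside, z along its axis. Keep it this way up. In the cup its top stands 45 mm above the mouth
- wide_cartridge: a like cartridge for another filter, 62 mm across and 80 mm tall, standing; does not fit the cup; to be left alone. Origin: centre of its underside
- kit_block: grey plastic block 60 (x) by 110 (y) by 40 mm tall, fixed; its 12 mm hole, 36 mm deep, at its own y = -30 mm holds the pin; a black O-ring and a wire clip lie on its other half. Origin: centre of its underside
- pin: steel pin, about 60 g, standing tip down in the block, z up. Origin: its tip. Shaft 10 mm across with an 8 mm tapered tip, 52 mm long up to the underside of its collar (30 mm across, 5 mm thick); above it a knurled knob 21 mm across, 57 to 87 mm from the tip, to be grasped from above
- pin_grip (a point): point on the pin's axis 79 mm above its tip, a good place for the middle of the finger pads
- spanner: steel spanner 155 mm long lying behind the housing and the kit block; to be left alone
- nail_brush: nail brush 85 mm long lying behind the kit block and the cartridges; to be left alone
- tape_roll: black roll of tape, 62 mm across, 19 mm high, lying behind the housing; to be left alone

How it is judged (in metres and radians):
On the way, in this order (a step that is already met when the one before it is completed fails the run):
1. the narrow cartridge stands upright on the seat in the cup and is let go, the lid still open (horizontal distance between cartridge and cup_mouth below 0.006 m and z of cartridge in the frame of cup_mouth below -0.041 m and angle between cartridge's own z axis and vertical below 0.15 rad and contact force between the fingers and cartridge below 0.1 N and value of joint lid above 0.6 rad), for 0.2 s.
2. the lid is down over the cartridge, the pin not yet in it (value of joint lid below 0.2 rad and distance between pin and lug_hole above 0.05 m), for 0.2 s.
3. the pin is through both lugs (z of pin in the frame of lug_hole below -0.012 m and horizontal distance between pin and lug_hole below 0.006 m), for 0.1 s.
At the end, for the whole second after the job is handed in: Fingers press the pin down (>3 N on it, >3 N on the housing): lid within 0.025 rad of shut, seat down >2.5 mm, cartridge upright in the cup (6 mm, 0.15 rad), pin tip 37 mm or more below the housing lug's top, within 6 mm of the hole's axis, 0.15 rad of upright, at rest (value of joint lid below 0.025 rad and value of joint seat above 0.0025 m and horizontal distance between cartridge and cup_mouth below 0.006 m and z of cartridge in the frame of cup_mouth below -0.043 m and angle between each of cartridge, pin's own z axis and vertical below 0.15 rad and z of pin in the frame of lug_hole below -0.037 m and horizontal distance between pin and lug_hole below 0.006 m and contact force between pin and housing above 3 N and contact force between the fingers and pin above 3 N and linear speed of pin below 0.02 m/s); the arm keeps its last pose, push and grip.
It fails at once if the wide cartridge, the spanner, the nail brush or the tape roll is moved by more than 30 mm (distance of any of wide_cartridge, spanner, nail_brush, tape_roll from where it was at the start of the episode above 0.03 m).
It also fails if it takes over 72 s, if anything falls off the work surface, if the arm or the gripper's body presses on something with over 40 N, if the wrist force passes 120 N, or if a joint passes its speed limit or range.

## Working session

There is one attempt and no reset: what is moved stays moved. The work goes in short steps, Python scripts to look and compute and a shell command to move; the robot and the scene stay as the last step left them, time stands still between calls to the robot, and variables do not carry over. Pictures are saved under pics/ and viewed, at most 10 in all, crops included, and the job is handed in when it is done.

```bash
ls; mkdir -p pics; python3 - <<'E'
from workcell import env
import cv2
for n in ("scene","top"):
    im=env.grab_frame(n); cv2.imwrite(f"pics/{n}0.png",im[:,:,::-1]); print(n,env.camera_model(n))
print(env.state())
E
```

```text
pics
scene {'fx': 387.1901434631128, 'fy': 387.1901434631128, 'cx': 315.9893243225273, 'cy': 199.57363148037788, 'camera_from_world': array([[-6.54629156e-01, -7.55815427e-01,  1.42726135e-02,
         3.73396454e+02],
       [ 4.28424517e-01, -3.55380556e-01,  8.30756940e-01,
        -3.28507297e+02],
       [-6.22826703e-01,  5.49952452e-01,  5.56452333e-01,
        -7.61051238e+02],
       [ 0.00000000e+00,  0.00000000e+00,  0.00000000e+00,
         1.00000000e+00]])}
top {'fx': 492.7870324118826, 'fy': 492.7870324118826, 'cx': 320.5681803225548, 'cy': 197.3777309901787, 'camera_from_world': array([[ 3.35745684e-03, -9.99992753e-01, -1.79477062e-03,
        -9.96937406e+00],
       [ 9.93495909e-01,  3.13135301e-03,  1.13824750e-01,
        -5.57702316e+02],
       [-1.13818305e-01, -2.16525895e-03,  9.93499223e-01,
        -1.39778371e+03],
       [ 0.00000000e+00,  0.00000000e+00,  0.00000000e+00,
         1.00000000e+00]])}
{'time_s': 0.1, 'qpos': array([-6.60616468e+01,  1.83472537e+01,  8.96993087e+01, -1.80376061e-03,
        7.20426794e+01, -1.14700432e+00]), 'qvel': array([ 0.10709719, -0.08128616, -0.16606478,  0.03501205, -0.0485565 ,
       -0.11684917]), 'effort': array([ 4.24432155e-04, -4.13334274e+01, -2.32510078e+01,  7.29615055e-02,
        4.21747752e-02, -6.17740261e-05]), 'ee_pos': array([ 243.58275187, -520.3662925 ,  213.21233335]), 'ee_rot': array([-1.79910742e+02, -7.17316263e-05,  2.50859149e+01]), 'force': array([0.80601262, 0.78672815, 0.6004266 ]), 'torque': array([ 0.04223927, -0.02055506,  0.02828025]), 'gripper_force': 0.0, 'gripper_width': 91.26725895424079}
```

View pics/scene0.png

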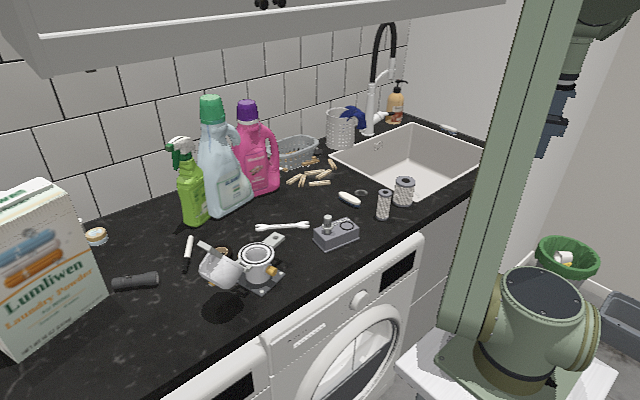

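View pics/top0.png

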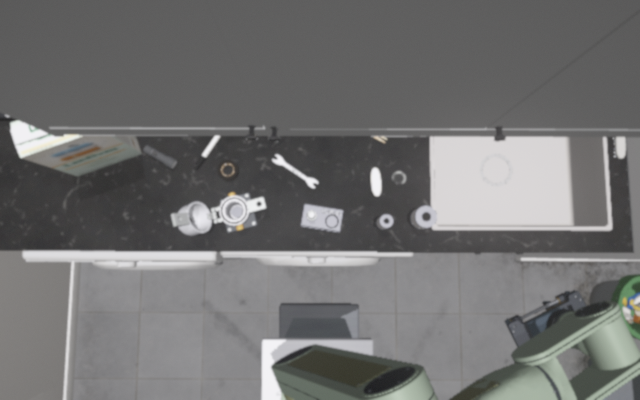

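```bash
python3 - <<'E'
import cv2, numpy as np
t=cv2.imread("pics/top0.png"); s=cv2.imread("pics/scene0.png")
a=cv2.resize(t[150:250,165:365],(800,400),interpolation=cv2.INTER_CUBIC)
b=cv2.resize(s[160:310,190:430],(800,500),interpolation=cv2.INTER_CUBIC)
cv2.imwrite("pics/c1.png",a);cv2.imwrite("pics/c2.png",b)
E
```

```text
(no output)
```

View pics/c1.png

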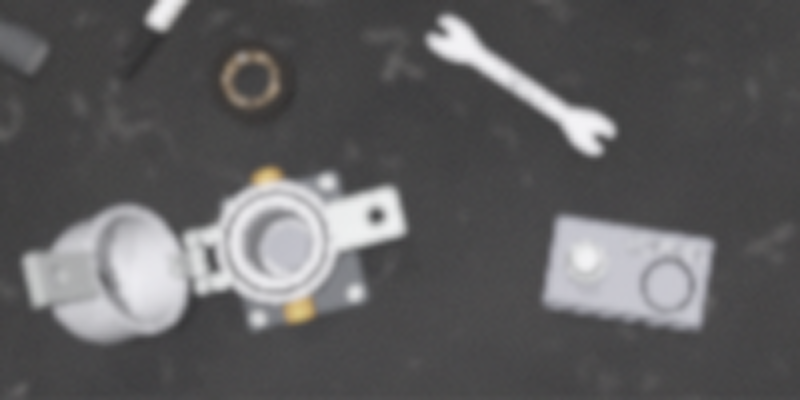

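View pics/c2.png

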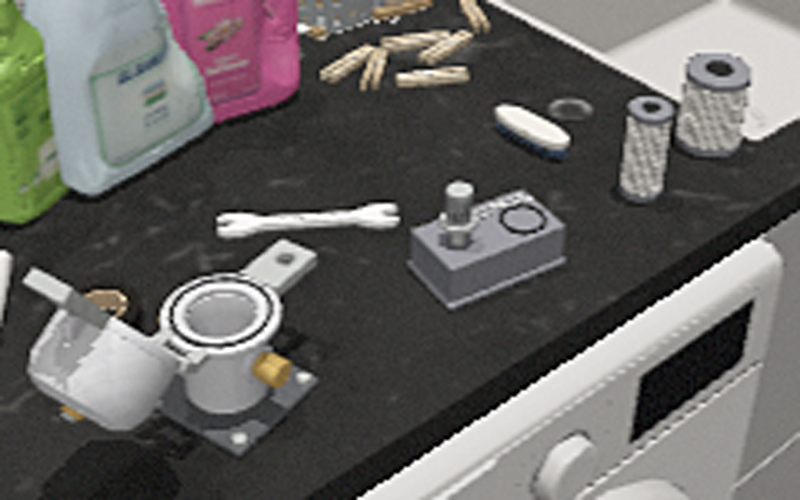

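```bash
cat > h.py <<'E'
import numpy as np, cv2
from workcell import env
def rays(name,uv):
    c=env.camera_model(name); T=c["camera_from_world"]; uv=np.atleast_2d(uv).astype(float)
    d=np.c_[(uv[:,0]-c["cx"])/c["fx"],-(uv[:,1]-c["cy"])/c["fy"],-np.ones(len(uv))]@T[:3,:3]
    return -T[:3,:3].T@T[:3,3], d
def onz(name,uv,z):
    o,d=rays(name,uv); return o+d*((z-o[2])/d[:,2])[:,None]
def proj(name,p):
    c=env.camera_model(name); q=np.atleast_2d(p)@c["camera_from_world"][:3,:3].T+c["camera_from_world"][:3,3]
    return np.c_[c["cx"]+c["fx"]*q[:,0]/-q[:,2], c["cy"]-c["fy"]*q[:,1]/-q[:,2]]
def tri(u1,u2):
    o1,d1=rays("scene",u1);o2,d2=rays("top",u2);d1=d1[0];d2=d2[0]
    s=np.linalg.lstsq(np.c_[d1,-d2],o2-o1,rcond=None)[0]
    a=o1+s[0]*d1;b=o2+s[1]*d2; return (a+b)/2,np.linalg.norm(a-b)
def contours(img,x0,y0,x1,y1,th,k=8):
    """contours of a crop, in pixels of the full picture"""
    g=cv2.cvtColor(img,cv2.COLOR_RGB2GRAY)[y0:y1,x0:x1]
    g=cv2.resize(g,None,fx=k,fy=k,interpolation=cv2.INTER_CUBIC)
    cs,_=cv2.findContours((g>th).astype(np.uint8),cv2.RETR_CCOMP,cv2.CHAIN_APPROX_NONE)
    return [(c[:,0]+.5)/k-.5+[x0,y0] for c in cs]
def circ(p):
    A=np.c_[2*p[:,:2],np.ones(len(p))]; s=np.linalg.lstsq(A,(p[:,:2]**2).sum(1),rcond=None)[0]
    r=np.sqrt(s[2]+s[0]**2+s[1]**2); return s[:2],2*r,np.std(np.hypot(*(p[:,:2]-s[:2]).T))
E
python3 - <<'E'
from h import *
I={n:cv2.imread(f"pics/{n}0.png")[:,:,::-1].copy() for n in("scene","top")}
for n in I: print(n,"cam at",rays(n,[0,0])[0].round())
def show(tag,n,box,z,dmin,dmax,ths,tol=2.5):
    for th in ths:
        for c in contours(I[n],*box,th):
            if len(c)<25: continue
            m,d,e=circ(onz(n,c,z))
            if dmin<d<dmax and e<tol: print(tag,n,th,"px",c.mean(0).round(1),"xy",m.round(1),"d",d.round(1),"rms",e.round(1))
T=(60,90,120,150)
show("lughole","top",(246,190,272,215),80,6,20,T); show("lughole","scene",(264,228,288,248),80,6,20,T)
show("ring","top",(212,188,260,235),80,35,90,(80,100,120,150,170,190)); show("ring","scene",(232,236,282,274),80,35,90,(80,100,120,150,170,190))
show("pin","top",(300,205,322,225),91,12,36,(150,170,190,210,230)); show("pin","scene",(318,210,338,236),91,12,36,T)
show("cart","top",(370,205,402,240),90,10,48,(70,100,130,160)); show("cart","scene",(370,180,400,225),90,6,48,(60,80,100,130))
for n in I:
    g=cv2.cvtColor(I[n],cv2.COLOR_RGB2GRAY)
    b=(246,190,272,215) if n=="top" else (264,228,288,248)
E
```

```text
scene cam at [-89. 584. 691.]
top cam at [ 395.  -11. 1452.]
lughole top 120 px [258.6 203.4] xy [534.6 165.1] d 7.4 rms 0.1
lughole top 150 px [258.6 203.5] xy [534.5 165.1] d 10.1 rms 0.1
lughole top 150 px [246.8 195.4] xy [557.2 198.7] d 11.5 rms 1.0
lughole scene 120 px [265.1 246.5] xy [520.8 205.4] d 9.7 rms 1.3
lughole scene 120 px [275.3 237.3] xy [532.4 167.5] d 9.5 rms 1.2
lughole scene 150 px [265.1 246.6] xy [520.6 205.7] d 9.1 rms 1.3
lughole scene 150 px [275.2 237.2] xy [533.  167.2] d 13.3 rms 0.3
ring top 190 px [224.6 217.8] xy [504.8 247. ] d 41.0 rms 2.3
ring top 190 px [243.2 203.5] xy [521.8 226.3] d 50.9 rms 1.5
ring scene 80 px [250.3 261.9] xy [512.1 241.3] d 58.9 rms 1.6
ring scene 100 px [251.5 256.2] xy [515.1 236.3] d 69.4 rms 1.6
ring scene 100 px [264.2 245.6] xy [516.5 231.4] d 61.5 rms 1.7
ring scene 120 px [255.8 253.3] xy [515.2 236. ] d 69.8 rms 1.9
ring scene 150 px [255.7 253.2] xy [515.1 236. ] d 64.8 rms 0.4
ring scene 150 px [255.2 247.8] xy [516.9 235.1] d 40.9 rms 1.5
ring scene 150 px [255.8 253.3] xy [515.3 236. ] d 74.2 rms 0.6
ring scen
[... 1084 characters left out ...]
 px [385.3 196.3] xy [ 470.9 -172.5] d 6.5 rms 1.4
cart scene 80 px [385.  191.7] xy [ 487.4 -189.8] d 15.1 rms 0.6
cart scene 80 px [397.1 183.2] xy [ 495.  -255.8] d 12.3 rms 2.4
cart scene 100 px [384.9 192. ] xy [ 486.7 -188.8] d 38.8 rms 0.5
cart scene 100 px [384.9 191.7] xy [ 487.5 -189.9] d 16.9 rms 0.6
cart scene 130 px [379.1 212.9] xy [428.  -98.4] d 9.3 rms 1.7
cart scene 130 px [380.  204.8] xy [ 451.9 -129. ] d 9.5 rms 1.7
cart scene 130 px [384.9 192. ] xy [ 486.9 -189.1] d 36.1 rms 0.4
cart scene 130 px [384.9 191.7] xy [ 487.5 -190. ] d 19.3 rms 0.7
cart scene 130 px [397.7 192. ] xy [ 462.8 -217.4] d 6.7 rms 0.7
cart scene 130 px [395. 186.] xy [ 489.2 -237.4] d 9.2 rms 1.8
```

```bash
python3 - <<'E'
import cv2, numpy as np
t=cv2.imread("pics/top0.png"); s=cv2.imread("pics/scene0.png")
z=lambda im,x,y,w,h:cv2.resize(im[y:y+h,x:x+w],(400,300),interpolation=cv2.INTER_CUBIC)
cv2.imwrite("pics/c3.png",np.vstack([np.hstack([z(t,300,195,48,36),z(t,368,200,48,36)]),np.hstack([z(s,311,205,48,36),z(s,365,186,48,36)])]))
E
```

```text
(no output)
```

View pics/c3.png

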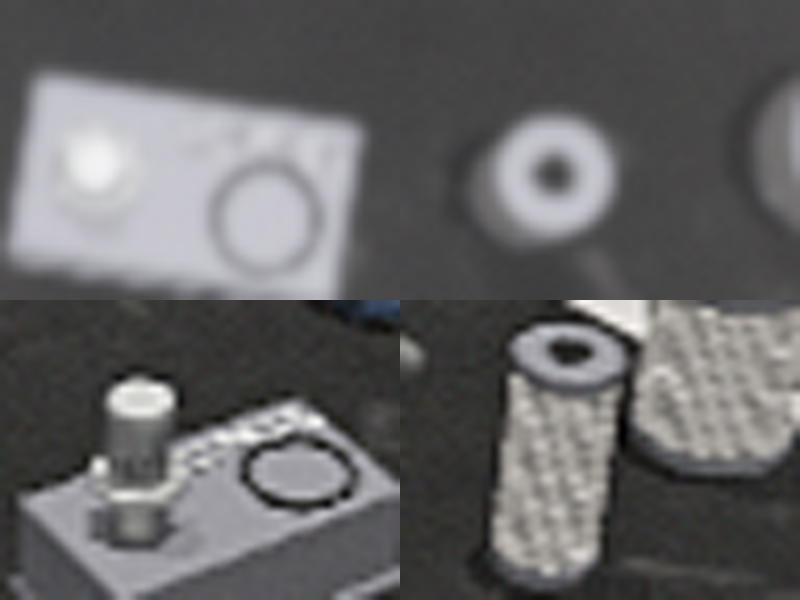

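```bash
python3 - <<'E'
from h import *
I={n:cv2.imread(f"pics/{n}0.png")[:,:,::-1].copy() for n in("scene","top")}
for n,box in(("top",(212,188,260,235)),("scene",(225,230,290,280))):
  for th in (120,140,160,180,200):
    P=np.vstack([onz(n,c,80) for c in contours(I[n],*box,th)])[:,:2]
    for r0,w in((25,3.5),(32,2.5),(36.5,2.5),(42,3)):
        m=np.array([515.5,235.5])
        for _ in range(6):
            q=np.abs(np.hypot(*(P-m).T)-r0)<w
            if q.sum()<40: break
            m,d,e=circ(P[q])
        else: print(n,th,r0,q.sum(),m.round(1),d.round(1),e.round(2))
# kit block corners and lug tip edges from top, z known
g=cv2.cvtColor(I["top"],cv2.COLOR_RGB2GRAY)
c=max(contours(I["top"],295,195,350,240,120),key=len); p=onz("top",c,40)[:,:2].astype(np.float32)
print("block rect",cv2.minAreaRect(p))
c=max(contours(I["top"],166,190,215,240,130),key=len)
for z in(180,200): print("lid lug left edge",onz("top",c[c[:,0].argmin()],z).round())
E
```

```text
top 120 42 68 [515.9 233.9] 89.7 0.1
top 140 42 278 [515.7 234. ] 88.5 0.34
top 160 25 188 [515.5 233.8] 45.3 0.28
top 160 42 449 [516.  234.1] 87.1 0.57
top 180 25 224 [515.8 234.4] 47.3 0.4
top 180 32 77 [515.8 234.6] 67.9 0.2
top 180 36.5 100 [515.5 235.3] 70.9 0.56
top 180 42 513 [516.  234.3] 85.1 0.76
top 200 25 383 [516.1 234.8] 49.6 0.7
top 200 32 528 [516.  234.6] 65.1 0.35
top 200 36.5 611 [515.3 235. ] 74.7 0.53
top 200 42 615 [516.2 234.1] 82.5 1.21
scene 120 25 71 [513.1 238.3] 45.2 0.57
scene 120 32 560 [515.2 235.9] 65.8 0.44
scene 120 36.5 635 [515.3 236.2] 73.0 0.75
scene 120 42 628 [512.5 238.3] 85.0 1.57
scene 140 25 364 [514.  237.2] 47.2 0.94
scene 140 32 558 [515.1 236. ] 65.2 0.44
scene 140 36.5 625 [515.2 236. ] 73.9 0.6
scene 140 42 816 [512.2 238.4] 84.4 1.48
scene 160 25 586 [513.6 237.3] 48.3 1.3
scene 160 32 553 [515.1 236. ] 64.5 0.46
scene 160 36.5 646 [515.3 235.9] 74.6 0.65
scene 160 42 850 [512.9 237.7] 83.5 1.23
scene 180 25 437 [514.2 237.1] 50.9 0.68
scene 180 32 548 [515.1 236.1] 63.8 0.49
scene 180 36.5 603 [515.3 236. ] 75.2 0.61
scene 180 42 825 [513.1 237.3] 83.0 1.15
scene 200 25 438 [514.2 236.9] 52.5 0.38
scene 200 32 547 [515.1 236.1] 63.1 0.53
scene 200 36.5 563 [515.3 236.1] 75.7 0.56
scene 200 42 811 [513.4 236.8] 82.5 1.19
block rect ((497.9110107421875, -11.33846664428711), (116.72759246826172, 68.32238006591797), 80.9872055053711)
lid lug left edge [[495. 380. 180.]]
lid lug left edge [[493. 374. 200.]]
```

```bash
cat >> h.py <<'E'
def go(x,y,z,yaw=None):
    """tool-frame shift still to make, in units of 30 mm / 8 deg, from the measured pose"""
    from scipy.spatial.transform import Rotation as R
    s=env.state(); r=R.from_euler("xyz",s["ee_rot"],degrees=True).as_matrix()
    print("at",s["ee_pos"].round(1),"rot",s["ee_rot"].round(2),"t",round(s["time_s"],2),"shift units",((np.array([x,y,z])-s["ee_pos"])@r/30).round(3))
E
python3 -m jog '{"jaw":[91,91,91,91,91,91,91,91,91,91],"slide":[[0,0,0],[0,0,0],[0,0,0],[0,0,0],[0,0,0],[0,0,0],[0,0,0],[0,0,0],[0,0,0],[0,0,0]],"spin":[-1,-1,-1,-1,-1,-1,-1,-1,-1,-1]}'
python3 -c "
from h import *
go(487,-189.5,160)"
```

```text
time_s: 1.1
ee_pos: [243.6, -520.5, 213.5]
ee_rot: [-180.0, -0.1, 105.4]
force: [-0.2, 0.0, 0.8]
gripper_width: 91.0
gripper_force: 0.0
at [ 243.6 -520.5  213.5] rot [-1.7999e+02 -6.0000e-02  1.0541e+02] t 1.1 shift units [ 8.478 10.753  1.789]
```

```bash
python3 -m jog '{"jaw":[91,91,91,91,91,91,91,91,91,91],"slide":[[0.7,0.9,0.15],[0.7,0.9,0.15],[0.7,0.9,0.15],[0.7,0.9,0.15],[0.7,0.9,0.15],[0.7,0.9,0.15],[0.7,0.9,0.15],[0.7,0.9,0.15],[0.7,0.9,0.15],[0.7,0.9,0.15]],"spin":[0,0,0,0,0,0,0,0,0,0]}'
python3 -m jog '{"jaw":[91,91,91,91],"slide":[[0.75,0.9,0.15],[0.7,0.85,0.15],[0,0,0],[0,0,0]],"spin":[0,0,0,0]}'
python3 -c "
from h import *
go(487,-189.5,53)"
```

```text
time_s: 2.1
ee_pos: [450.3, -246.4, 168.5]
ee_rot: [-180.0, -0.0, 105.1]
force: [0.2, 0.3, -0.5]
gripper_width: 90.7
gripper_force: 0.0
time_s: 2.5
ee_pos: [489.0, -191.7, 159.5]
ee_rot: [-179.9, -0.0, 105.2]
force: [0.1, 0.3, 0.8]
gripper_width: 91.2
gripper_force: 0.0
at [ 489.  -191.7  159.5] rot [-1.7993e+02 -1.0000e-02  1.0519e+02] t 2.5 shift units [ 0.087 -0.041  3.55 ]
```

Descend, then grip at 20 N.

```bash
python3 -m jog '{"jaw":[91,91,91,91,91,60,40,36,36,36],"slide":[[0.09,-0.04,0.8],[0,0,0.8],[0,0,0.8],[0,0,0.8],[0,0,0.35],[0,0,0],[0,0,0],[0,0,0],[0,0,0],[0,0,0]],"spin":[0,0,0,0,0,0,0,0,0,0]}' 20
python3 -m jog '{"jaw":[36,36,36,36,36,36],"slide":[[0,0,0],[0,0,0],[0,0,0],[0,0,-0.3],[0,0,-0.6],[0,0,-0.3]],"spin":[0,0,0,0,0,0]}'
```

```text
time_s: 3.5
ee_pos: [487.8, -190.0, 54.2]
ee_rot: [179.9, 0.1, 105.1]
force: [-0.6, -0.4, 0.1]
gripper_width: 53.9
gripper_force: 0.0
time_s: 4.1
ee_pos: [488.0, -190.1, 90.9]
ee_rot: [179.9, 0.1, 105.1]
force: [1.2, 0.3, -1.4]
gripper_width: 37.7
gripper_force: 20.0
```

```bash
python3 -m jog '{"jaw":[36,36,36,36],"slide":[[0,0,-0.8],[0,0,-0.8],[0,0,-0.8],[0,0,-0.4]],"spin":[0,0,0,0]}'
python3 -c "
from h import *
go(515.5,235.2,170)"
```

```text
time_s: 4.5
ee_pos: [488.2, -190.1, 175.8]
ee_rot: [179.8, 0.1, 105.1]
force: [0.2, -0.3, -1.1]
gripper_width: 37.6
gripper_force: 20.0
at [ 488.2 -190.1  175.8] rot [1.7983e+02 1.3000e-01 1.0508e+02] t 4.5 shift units [13.454  4.567  0.175]
```

```bash
python3 -m jog '{"jaw":[36,36,36,36,36,36,36,36,36,36],"slide":[[0.4,0.14,0],[0.8,0.27,0],[0.9,0.31,0],[0.9,0.31,0],[0.9,0.31,0],[0.9,0.31,0],[0.9,0.31,0],[0.9,0.31,0],[0.9,0.31,0],[0.9,0.31,0]],"spin":[0,0,0,0,0,0,0,0,0,0]}'
python3 -m jog '{"jaw":[36,36,36,36,36,36,36,36,36,36],"slide":[[0.9,0.31,0],[0.9,0.31,0],[0.9,0.31,0],[0.9,0.31,0],[0.8,0.27,0],[0.5,0.14,0],[0.05,0.02,0],[0,0,0],[0,0,0],[0,0,0]],"spin":[0,0,0,0,0,0,0,0,0,0]}'
python3 - <<'E'
from h import *
go(515.5,235.2,89)
ims=[]
for n,b in(("top",(205,180)),("scene",(225,185))):
    im=env.grab_frame(n); cv2.imwrite(f"pics/{n}1.png",im[:,:,::-1]); ims.append(cv2.resize(im[b[1]:b[1]+90,b[0]:b[0]+60,::-1],(400,600),interpolation=cv2.INTER_CUBIC))
cv2.imwrite("pics/c4.png",np.hstack(ims))
E
```

```text
time_s: 5.5
ee_pos: [504.0, 78.0, 171.8]
ee_rot: [-179.8, -0.0, 105.1]
force: [0.9, 0.2, -1.5]
gripper_width: 37.8
gripper_force: 20.0
time_s: 6.5
ee_pos: [515.1, 231.4, 173.4]
ee_rot: [-180.0, 0.0, 105.0]
force: [-1.1, -0.7, -0.8]
gripper_width: 37.7
gripper_force: 20.0
at [515.1 231.4 173.4] rot [-1.7999e+02  2.0000e-02  1.0501e+02] t 6.5 shift units [0.12  0.045 2.815]
```

View pics/c4.png

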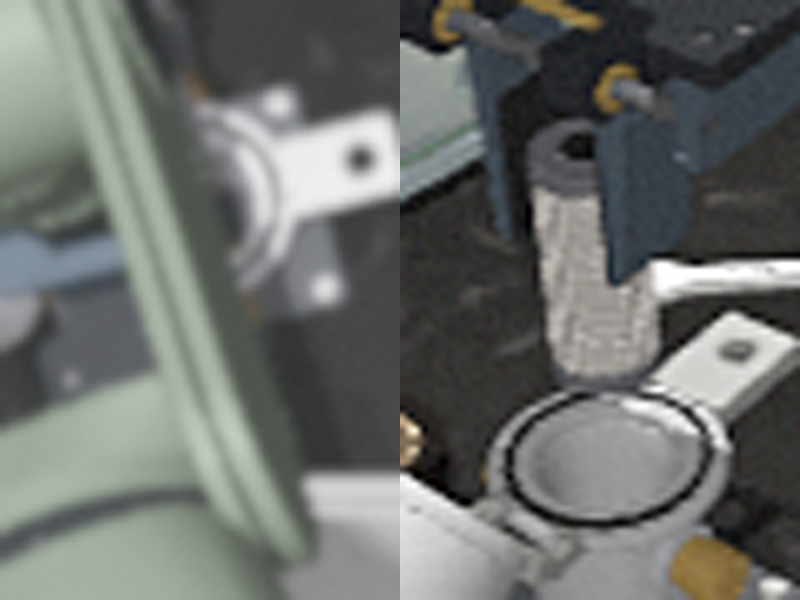

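```bash
python3 -m jog '{"jaw":[36,36,36,36,36,36,36,36,36],"slide":[[0.12,0.04,0],[0,0,0.4],[0,0,0.4],[0,0,0.4],[0,0,0.4],[0,0,0.4],[0,0,0.4],[0,0,0.2],[0,0,0]],"spin":[0,0,0,0,0,0,0,0,0]}'
python3 -c "
from h import *
print(proj('scene',[515.1,231.4,119.5]))
go(515.5,235.2,89)"
```

```text
time_s: 7.5
ee_pos: [514.8, 236.0, 94.2]
ee_rot: [-179.9, 0.0, 105.1]
force: [-0.2, -0.7, -0.8]
gripper_width: 37.9
gripper_force: 20.0
[[256.26458276 239.15325378]]
at [514.8 236.   94.2] rot [-1.7988e+02  2.0000e-02  1.0508e+02] t 7.5 shift units [-0.033  0.015  0.175]
```

```bash
python3 -m jog '{"jaw":[36,36,36,36],"slide":[[0,0,0.1],[0,0,0.07],[0,0,0],[0,0,0]],"spin":[0,0,0,0]}'
python3 -m jog '{"jaw":[60,60,60,80,80,80,80],"slide":[[0,0,0],[0,0,0],[0,0,0],[0,0,0],[0,0,0],[0,0,0],[0,0,0]],"spin":[0,0,0,0,0,0,0]}'
python3 -m jog '{"jaw":[80,80,80,80,80,80,60],"slide":[[0,0,-0.3],[0,0,-0.8],[0,0,-0.9],[0,0,-0.9],[0,0,-0.9],[0,0,-0.9],[0,0,-0.9]],"spin":[0,0,0,0,0,0,0]}'
python3 -c "
from h import *
go(470,406,245)"
```

```text
time_s: 7.9
ee_pos: [515.6, 236.3, 90.6]
ee_rot: [180.0, 0.0, 105.1]
force: [0.0, -0.5, -1.6]
gripper_width: 37.6
gripper_force: 20.0
time_s: 8.6
ee_pos: [515.4, 236.3, 90.3]
ee_rot: [180.0, 0.0, 105.1]
force: [-0.5, 0.0, -0.2]
gripper_width: 80.1
gripper_force: 0.0
time_s: 9.3
ee_pos: [515.3, 236.2, 260.3]
ee_rot: [179.9, -0.0, 105.1]
force: [-0.2, 0.1, 0.1]
gripper_width: 75.1
gripper_force: 0.0
at [515.3 236.2 260.3] rot [179.95  -0.   105.08] t 9.3 shift units [5.857 0.015 0.509]
```

```bash
python3 -m jog '{"jaw":[0,0,0,0,0,0,0,0,0,0],"slide":[[0.6,0,0],[0.9,0,0],[0.9,0,0],[0.9,0,0],[0.9,0,0],[0.9,0,0],[0.76,0,0],[0,0,0],[0,0,0],[0,0,0]],"spin":[0,0,0,0,0,0,0,0,0,0]}'
python3 - <<'E'
from h import *
go(470,406,178)
im=env.grab_frame("scene"); cv2.imwrite("pics/s2.png",im[:,:,::-1]); cv2.imwrite("pics/c5.png",cv2.resize(im[150:330,150:350,::-1],(660,594),interpolation=cv2.INTER_CUBIC))
E
```

```text
time_s: 10.3
ee_pos: [469.9, 405.1, 258.6]
ee_rot: [180.0, 0.0, 105.0]
force: [0.7, -0.1, 0.3]
gripper_width: 0.5
gripper_force: 0.0
at [469.9 405.1 258.6] rot [1.7999e+02 3.0000e-02 1.0505e+02] t 10.3 shift units [0.029 0.01  2.688]
```

View pics/c5.png

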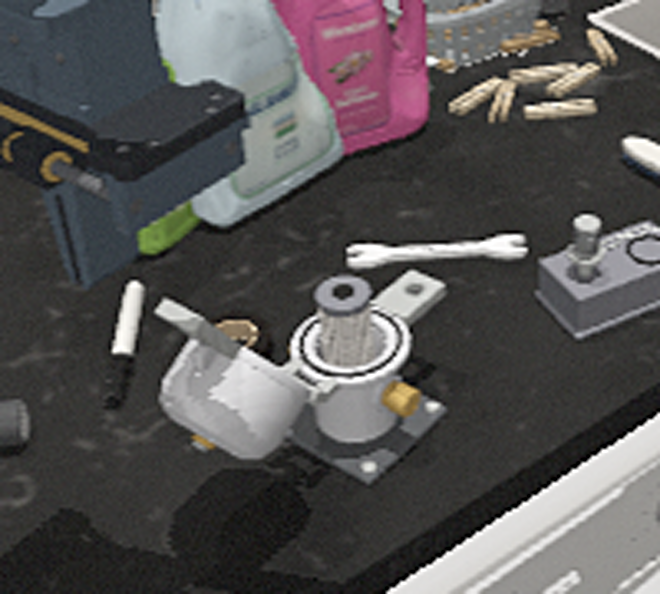

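```bash
python3 -m jog '{"jaw":[0,0,0,0,0],"slide":[[0.03,0,0.5],[0,0,0.8],[0,0,0.8],[0,0,0.59],[0,0,0]],"spin":[0,0,0,0,0]}'
python3 -m jog '{"jaw":[0,0,0,0,0,0,0,0,0],"slide":[[-0.4,0,0],[-0.4,0,0],[-0.37,0,-0.19],[-0.37,0,-0.19],[-0.37,0,-0.19],[-0.41,0,-0.14],[-0.41,0,-0.14],[-0.41,0,-0.14],[0,0,0]],"spin":[0,0,0,0,0,0,0,0,0]}'
python3 - <<'E'
from h import *
import math
s=env.state(); p=s["ee_pos"]-[515.5,235.2,80]; a=math.radians(14.85)
print("housing x,y",p[0]*math.cos(a)+p[1]*math.sin(a),-p[0]*math.sin(a)+p[1]*math.cos(a),"z",p[2],"want y 82 z 128", s["force"])
E
```

```text
time_s: 10.85
ee_pos: [468.5, 404.8, 175.1]
ee_rot: [-179.7, 0.2, 105.0]
force: [-0.2, 0.4, -0.4]
gripper_width: 0.3
gripper_force: 0.0
time_s: 11.75
ee_pos: [494.5, 314.0, 207.9]
ee_rot: [180.0, 0.1, 105.0]
force: [0.4, 1.2, 0.0]
gripper_width: 0.3
gripper_force: 0.0
housing x,y -0.08645188122099157 81.57966290659594 z 127.94031796303614 want y 82 z 128 [0.37805995 1.24455736 0.02498282]
```

```bash
python3 -m jog '{"jaw":[0,0,0,0,0,0,0,0,0,0],"slide":[[-0.39,0,-0.07],[-0.39,0,-0.07],[-0.4,0,-0.06],[-0.38,0,0.12],[-0.38,0,0.12],[-0.37,0,0.13],[-0.33,0,0.22],[-0.33,0,0.22],[-0.33,0,0.21],[0,0,0]],"spin":[0,0,0,0,0,0,0,0,0,0]}'
python3 - <<'E'
from h import *
import math
s=env.state(); p=s["ee_pos"]-[515.5,235.2,80]; a=math.radians(14.85)
print("housing x,y",p[0]*math.cos(a)+p[1]*math.sin(a),-p[0]*math.sin(a)+p[1]*math.cos(a),"z",p[2],"want y -17 z 103", s["force"])
im=env.grab_frame("scene"); cv2.imwrite("pics/s3.png",im[:,:,::-1]); cv2.imwrite("pics/c6.png",cv2.resize(im[120:300,170:370,::-1],(660,594),interpolation=cv2.INTER_CUBIC))
E
```

```text
time_s: 12.75
ee_pos: [519.3, 218.7, 181.3]
ee_rot: [-179.8, 0.1, 105.0]
force: [-0.7, -0.7, -0.2]
gripper_width: 0.4
gripper_force: 0.0
housing x,y -0.5922074801179495 -16.909540798249836 z 101.25544099929965 want y -17 z 103 [-0.68545566 -0.68035665 -0.24371885]
```

View pics/c6.png

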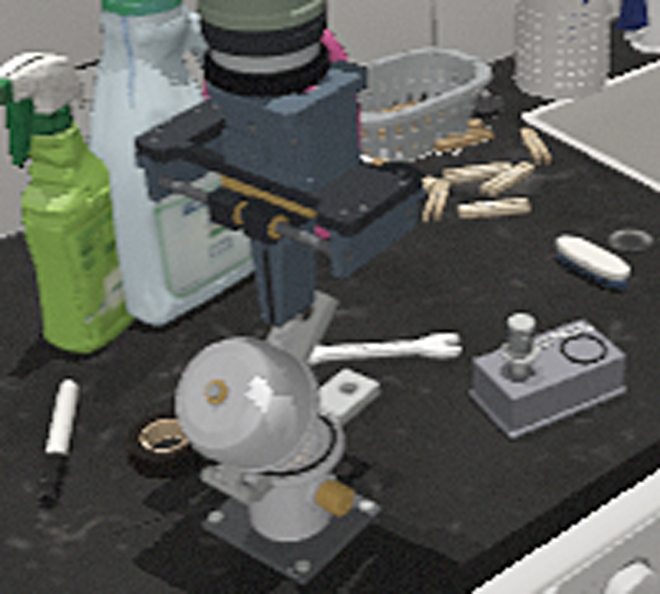

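The lid is at about 45°, with the fingers behind and above its lug (crop ~(290,330)). I'll continue along the arc.

```bash
python3 -m jog '{"jaw":[0,0,0,0,0,0,0,0,0],"slide":[[-0.27,0,0.26],[-0.26,0,0.29],[-0.26,0,0.29],[-0.18,0,0.35],[-0.18,0,0.35],[-0.18,0,0.35],[-0.1,0,0.38],[-0.1,0,0.38],[0,0,0]],"spin":[0,0,0,0,0,0,0,0,0]}'
python3 -m jog '{"jaw":[0,0,0,0],"slide":[[0,0,0.1],[0,0,0.1],[0,0,0.1],[0,0,0]],"spin":[0,0,0,0]}'
python3 - <<'E'
from h import *
import math
s=env.state(); p=s["ee_pos"]-[515.5,235.2,80]; a=math.radians(14.85)
print("housing x,y",p[0]*math.cos(a)+p[1]*math.sin(a),-p[0]*math.sin(a)+p[1]*math.cos(a),"z",p[2],"want y -62.6 z 13", s["force"])
E
```

```text
time_s: 13.7
ee_pos: [530.8, 175.4, 101.3]
ee_rot: [-179.8, 0.0, 105.1]
force: [-0.1, 0.2, 0.6]
gripper_width: 0.6
gripper_force: 0.0
time_s: 14.1
ee_pos: [531.9, 175.7, 94.5]
ee_rot: [180.0, 0.1, 105.1]
force: [-0.5, -2.7, 3.0]
gripper_width: 0.2
gripper_force: 1.7
housing x,y 0.6248190783723686 -61.737201950829125 z 14.536270569697322 want y -62.6 z 13 [-0.53841794 -2.67099663  3.0496886 ]
```

```bash
python3 -m jog '{"jaw":[0,0,0,20,50,70],"slide":[[0,0,-0.4],[0,0,-0.8],[0,0,-0.8],[0,0,-0.7],[0,0,0],[0,0,0]],"spin":[0,0,0,0,0,0]}'
python3 -c "
from h import *
go(504,19,160)"
```

```text
time_s: 14.7
ee_pos: [531.6, 176.4, 175.5]
ee_rot: [179.9, -0.0, 105.1]
force: [0.3, 0.4, 0.5]
gripper_width: 21.7
gripper_force: 0.0
at [531.6 176.4 175.5] rot [ 1.7995e+02 -3.0000e-02  1.0509e+02] t 14.7 shift units [-4.828 -2.254  0.51 ]
```

```bash
python3 -m jog '{"jaw":[70,70,70,70,70,70,70,70],"slide":[[-0.7,-0.32,0.1],[-0.9,-0.42,0.1],[-0.9,-0.42,0.1],[-0.9,-0.42,0.1],[-0.9,-0.42,0.1],[-0.53,-0.25,0],[0,0,0],[0,0,0]],"spin":[0,0,0,0,0,0,0,0]}'
python3 - <<'E'
from h import *
go(504,19,64)
I={}
for n,b in(("top",(185,180)),("scene",(225,195))):
    I[n]=im=env.grab_frame(n); cv2.imwrite(f"pics/{n}4.png",im[:,:,::-1])
cv2.imwrite("pics/c7.png",np.hstack([cv2.resize(I[n][y:y+75,x:x+100,::-1],(400,300),interpolation=cv2.INTER_CUBIC) for n,x,y in(("top",205,175),("scene",225,195))]))
for n,box in (("top",(246,190,272,215)),("scene",(264,222,292,250))):
  for th in(100,120,150,170):
    for c in contours(I[n],*box,th):
        if len(c)<25: continue
        m,d,e=circ(onz(n,c,92))
        if 6<d<20 and e<1.5: print(n,th,c.mean(0).round(1),m.round(1),d.round(1),e.round(1))
E
```

```text
time_s: 15.5
ee_pos: [503.7, 18.8, 159.3]
ee_rot: [-179.9, -0.1, 105.0]
force: [0.7, 0.5, 0.1]
gripper_width: 69.8
gripper_force: 0.0
at [503.7  18.8 159.3] rot [-1.7992e+02 -6.0000e-02  1.0503e+02] t 15.5 shift units [1.000e-03 1.500e-02 3.178e+00]
top 150 [257.5 202.9] [534.8 166.7] 9.3 0.2
top 170 [257.4 202.9] [534.8 167. ] 11.8 0.2
top 170 [246.6 195.3] [556.1 197.3] 9.3 0.7
scene 120 [274.4 230.9] [542.3 162.4] 10.5 0.9
scene 150 [282.3 235.6] [514.8 158.8] 8.2 1.5
scene 150 [270.2 234.6] [536.9 178.7] 6.5 1.3
scene 150 [274.4 230.7] [542.8 161.7] 14.1 0.4
scene 170 [273.4 248.2] [491.1 201.7] 7.2 1.3
scene 170 [274.5 230.7] [542.9 161.6] 15.8 0.4
scene 170 [267.7 228.5] [560.5 169.9] 6.8 0.7
```

View pics/c7.png

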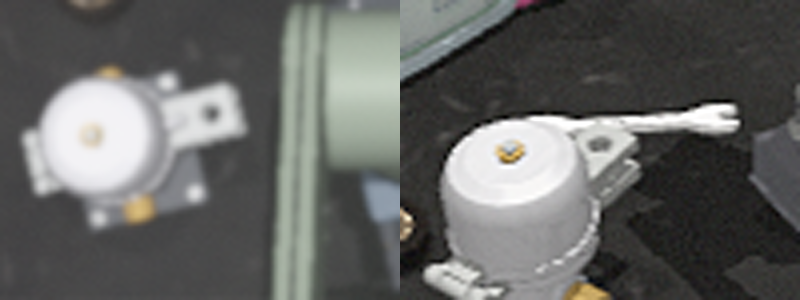

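```bash
python3 -c "
from h import *
print(tri([274.4,230.75],[257.45,202.9]), 'housing hole before',tri([275.2,237.25],[258.6,203.45]))"
python3 -m jog '{"jaw":[70,70,70,70,70,30,20,18,18,18],"slide":[[0,0,0.6],[0,0,0.8],[0,0,0.8],[0,0,0.7],[0,0,0.26],[0,0,0],[0,0,0],[0,0,0],[0,0,0],[0,0,0]],"spin":[0,0,0,0,0,0,0,0,0,0]}' 40
python3 -m jog '{"jaw":[18,18,18,18,18],"slide":[[0,0,0],[0,0,0],[0,0,0],[0,0,0],[0,0,0]],"spin":[0,0,0,0,0]}'
```

```text
(array([534.6431751 , 166.48988462,  98.97967172]), np.float64(1.4969405870909753)) housing hole before (array([534.93906417, 165.61613761,  77.94519044]), np.float64(0.5153770003789172))
time_s: 16.6
ee_pos: [504.6, 18.6, 66.1]
ee_rot: [179.9, 0.0, 105.1]
force: [0.3, -0.0, 0.9]
gripper_width: 33.2
gripper_force: 0.0
time_s: 17.1
ee_pos: [504.3, 18.5, 65.6]
ee_rot: [180.0, 0.0, 105.1]
force: [-0.5, -0.1, 1.6]
gripper_width: 20.2
gripper_force: 40.0
```

```bash
python3 -m jog '{"jaw":[18,18,18,18,18,18,18],"slide":[[0,0,-0.2],[0,0,-0.6],[0,0,-0.8],[0,0,-0.8],[0,0,-0.8],[0,0,-0.8],[0,0,0]],"spin":[0,0,0,0,0,0,0]}'
python3 -c "
from h import *
go(534.3,165.8,184)"
```

```text
time_s: 17.8
ee_pos: [506.3, 18.6, 188.7]
ee_rot: [179.6, 0.1, 105.1]
force: [-0.0, -0.2, 0.2]
gripper_width: 19.8
gripper_force: 40.0
at [506.3  18.6 188.7] rot [1.7960e+02 1.0000e-01 1.0508e+02] t 17.8 shift units [4.493 2.178 0.162]
```

```bash
python3 -m jog '{"jaw":[18,18,18,18,18,18,18,18,18],"slide":[[0.5,0.24,0],[0.8,0.39,0],[0.8,0.39,0.05],[0.8,0.39,0.05],[0.8,0.39,0],[0.5,0.24,0],[0.29,0.14,0],[0,0,0],[0,0,0]],"spin":[0,0,0,0,0,0,0,0,0]}'
python3 - <<'E'
from h import *
go(534.3,165.8,184)
I={}
for n in("top","scene"):
    I[n]=im=env.grab_frame(n); cv2.imwrite(f"pics/{n}5.png",im[:,:,::-1])
cv2.imwrite("pics/c8.png",cv2.resize(I["scene"][170:260,225:325,::-1],(660,594),interpolation=cv2.INTER_CUBIC))
E
```

```text
time_s: 18.7
ee_pos: [532.0, 164.9, 182.1]
ee_rot: [-179.9, 0.0, 105.1]
force: [0.9, -0.4, -0.1]
gripper_width: 20.0
gripper_force: 40.0
at [532.  164.9 182.1] rot [-1.7994e+02  4.0000e-02  1.0508e+02] t 18.7 shift units [ 0.008  0.082 -0.062]
```

View pics/c8.png

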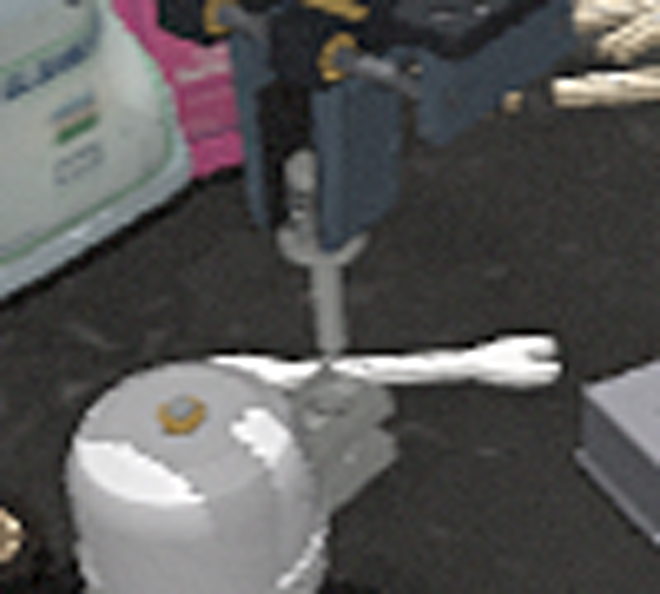

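```bash
python3 - <<'E'
from h import *
im=cv2.cvtColor(cv2.imread("pics/scene5.png"),cv2.COLOR_BGR2GRAY)
for v in range(210,226):
    print(v,im[v,268:284])
for xy in((532,164.9),(534.3,165.8),(534.3,166.8)): 
    print(xy,proj("scene",[[*xy,z] for z in(101,120,126,135,150)]).round(1).tolist())
E
```

```text
210 [ 47  48  57  69 109 128 128 118  85  45  49  47  52  48  52  56]
211 [ 45  52  49  43 102 133 132 123  88  37  47  48  47  47  51  51]
212 [ 54  59  58  50 103 131 134 126  88  38  52  52  49  49  56  55]
213 [ 52  55  50  46  98 131 133 126  96  56  62  62  61  61  59  59]
214 [ 52  51  63  70 114 137 134 129  99  62  66  68  65  60  50  55]
215 [ 59  54  65  70  90 122 135 127 100  61  67  64  64  56  52  50]
216 [ 51  55  60  49  83 121 133 130 101  56  57  52  54  53  55  52]
217 [ 53  55  56  50  66 117 134 130 102  59  55  51  54  57  51  50]
218 [ 56  53  56  48  68 117 139 131 107  72  53  49  54  54  58  57]
219 [ 56  56  53  46  64 115 135 131 112  75  50  51  50  56  56  54]
220 [ 55  57  57  43  53 104 138 132 115  73  54  54  53  58  52  56]
221 [ 55  49  53  54  52 110 135 131 125  91  45  52  56  55  53  56]
222 [ 47  50  50  51  47  98 133 136 116  73  45  48  53  51  50  48]
223 [ 39  42  45  43  35  51  98 114  77  35  27  29  28  27  25  28]
224 [ 45  15  49  92 111 114 148 134 147 180 183 187 217 237 255 255]
225 [255 255 255 255 255 179 102 207 255 255 228 228 183 223 249 246]
(532, 164.9) [[275.8, 230.4], [275.5, 224.2], [275.4, 222.2], [275.2, 219.2], [274.9, 214.2]]
(534.3, 165.8) [[275.0, 230.1], [274.6, 223.9], [274.5, 221.9], [274.3, 218.9], [274.1, 213.9]]
(534.3, 166.8) [[274.6, 230.3], [274.3, 224.1], [274.2, 222.1], [274.0, 219.1], [273.7, 214.0]]
```

```bash
python3 -m jog '{"jaw":[18,18,18,18,18,18,18],"slide":[[0.03,0.06,0],[0,0,0.2],[0,0,0.2],[0,0,0.2],[0,0,0.15],[0,0,0.15],[0,0,0]],"spin":[0,0,0,0,0,0,0]}'
python3 -c "
from h import *
go(533.5,166.2,150); print(env.state()['force'],env.state()['torque'])"
```

```text
time_s: 19.5
ee_pos: [533.3, 166.9, 154.6]
ee_rot: [-179.9, 0.0, 105.1]
force: [0.1, 0.6, -0.9]
gripper_width: 20.1
gripper_force: 40.0
at [533.3 166.9 154.6] rot [-1.7991e+02  1.0000e-02  1.0509e+02] t 19.5 shift units [-0.023  0.     0.152]
[ 0.12920769  0.57734527 -0.85343287] [ 0.00542345 -0.09534387 -0.00766129]
```

```bash
python3 -m jog '{"jaw":[18,18,18,18,18],"slide":[[0,0,0.15],[0,0,0.15],[0,0,0.15],[0,0,0.1],[0,0,0]],"spin":[0,0,0,0,0]}'
python3 - <<'E'
from h import *
go(533.5,166.2,130); print(env.state()['force'],env.state()['torque'])
im=env.grab_frame("scene"); cv2.imwrite("pics/c9.png",cv2.resize(im[180:270,225:325,::-1],(660,594),interpolation=cv2.INTER_CUBIC))
E
```

```text
time_s: 20.0
ee_pos: [533.5, 166.9, 138.4]
ee_rot: [-179.9, 0.0, 105.1]
force: [0.9, -0.0, -0.8]
gripper_width: 20.2
gripper_force: 40.0
at [533.5 166.9 138.4] rot [-1.7994e+02  1.0000e-02  1.0508e+02] t 20.0 shift units [-0.022 -0.005  0.278]
[ 0.86905106 -0.03581456 -0.76092246] [-0.00452617 -0.12307484 -0.00737005]
```

View pics/c9.png

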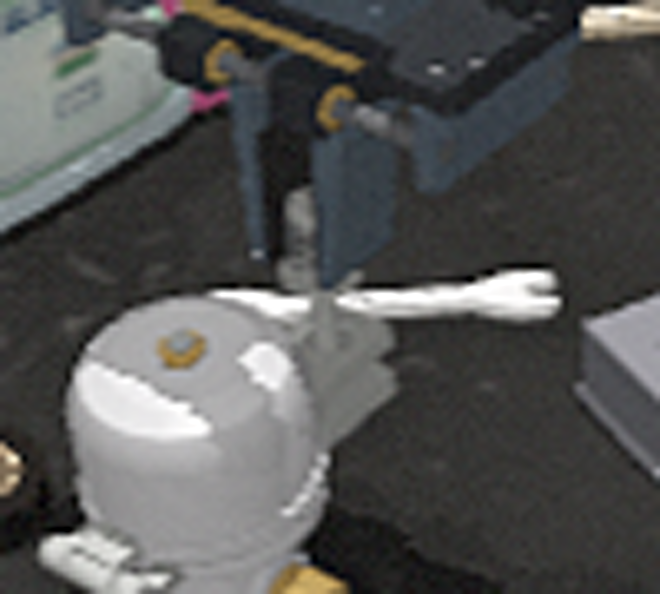

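```bash
python3 -m jog '{"jaw":[18,18,18,18,18,18,18],"slide":[[-0.02,0,0.1],[-0.01,0,0.15],[0,0,0.15],[0,0,0.15],[0,0,0.15],[0,0,0.15],[0,0,0]],"spin":[0,0,0,0,0,0,0]}'
python3 -c "
from h import *
go(533.5,165.8,99.6); print(env.state()['torque'])"
```

```text
time_s: 20.75
ee_pos: [533.5, 166.0, 112.6]
ee_rot: [-179.9, 0.0, 105.1]
force: [-0.5, -0.3, -1.0]
gripper_width: 20.1
gripper_force: 40.0
at [533.5 166.  112.6] rot [-1.7991e+02  1.0000e-02  1.0508e+02] t 20.75 shift units [-0.005 -0.002  0.433]
[ 0.00231286 -0.11493173 -0.03794504]
```

Through both lugs with no side load. I'll raise the grip force and press down gently.

```bash
python3 -m jog '{"jaw":[17,17,17,17,17,17],"slide":[[0,0,0],[0,0,0.1],[0,0,0.1],[0,0,0.1],[0,0,0.07],[0,0,0]],"spin":[0,0,0,0,0,0]}' 55
python3 -c "
from h import *
go(533.5,165.8,99.6); print(env.state()['torque'])"
```

```text
time_s: 21.35
ee_pos: [534.7, 165.8, 102.7]
ee_rot: [179.9, 0.0, 105.1]
force: [0.3, -2.1, 4.4]
gripper_width: 20.0
gripper_force: 55.0
at [534.7 165.8 102.7] rot [1.7992e+02 4.0000e-02 1.0509e+02] t 21.35 shift units [ 0.01  -0.038  0.104]
[-0.37884923 -0.26799448 -0.00075488]
```

```bash
python3 -m jog '{"jaw":[17,17,17,17,17],"slide":[[0,0,0.07],[0,0,0.07],[0,0,0.05],[0,0,0],[0,0,0]],"spin":[0,0,0,0,0]}'
python3 -c "
from h import *
go(533.5,165.8,99.6); print(env.state()['torque'])"
```

```text
time_s: 21.85
ee_pos: [534.9, 165.5, 100.2]
ee_rot: [179.8, 0.1, 105.1]
force: [-4.4, -6.7, 21.4]
gripper_width: 19.9
gripper_force: 55.0
at [534.9 165.5 100.2] rot [1.7982e+02 8.0000e-02 1.0510e+02] t 21.85 shift units [ 0.022 -0.043  0.019]
[-0.87288849  0.7052991   0.03221458]
```

```bash
python3 - <<'E'
from h import *
im=env.grab_frame("scene"); cv2.imwrite("pics/scene6.png",im[:,:,::-1])
def gold(im):
    h=cv2.cvtColor(im,cv2.COLOR_RGB2HSV)[215:250,240:268]; m=(h[...,0]>10)&(h[...,0]<30)&(h[...,1]>90)
    y,x=np.nonzero(m); return x.mean()+240,y.mean()+215,len(x)
print("before",gold(cv2.imread("pics/scene5.png")[:,:,::-1].copy()),"now",gold(im))
a=np.radians(14.85)
for th in(0,.025,.05,.085):
    y=56-(56*np.cos(th)-64*np.sin(th)); z=80+56*np.sin(th)+64*np.cos(th)
    print(th,proj("scene",[515.5-y*np.sin(a),235.2+y*np.cos(a),z]).round(2))
s=env.state(); print(s["force"],s["ee_pos"],s["gripper_force"],s["qvel"].round(2))
E
```

```text
before (np.float64(252.8125), np.float64(232.75), 16) now (np.float64(253.6), np.float64(233.8), 15)
0 [[253.97 231.35]]
0.025 [[253.44 231.23]]
0.05 [[252.9  231.14]]
0.085 [[252.12 231.04]]
[-4.19370211 -5.23860697 23.31953965] [534.908598   165.46841166 100.16928247] 55.01999258995056 [-0.09  0.05 -0.07 -0.06 -0.    0.  ]
```

```bash
python3 - <<'E'
from h import *
for f in("scene5","scene6"):
    g=cv2.cvtColor(cv2.imread(f"pics/{f}.png"),cv2.COLOR_BGR2GRAY); print(f)
    for v in range(220,248): print(v,g[v,268:290])
a=np.radians(14.85)
def H(x,y,z): return [515.5+x*np.cos(a)-y*np.sin(a),235.2+x*np.sin(a)+y*np.cos(a),z]
print("tip corners near robot/far, z80,z90,z70", proj("scene",[H(s*16,-88,z) for s in(-1,1) for z in(70,80,90)]).round(1).tolist())
print("collar centre/rim shut",proj("scene",[H(0,-72,90),H(0,-72,95),H(-15,-72,90),H(0,-87,90)]).round(1).tolist())
E
```

```text
scene5
220 [ 55  57  57  43  53 104 138 132 115  73  54  54  53  58  52  56  52  58
  59  54  56  57]
221 [ 55  49  53  54  52 110 135 131 125  91  45  52  56  55  53  56  54  52
  53  51  52  56]
222 [ 47  50  50  51  47  98 133 136 116  73  45  48  53  51  50  48  48  49
  43  43  41  44]
223 [ 39  42  45  43  35  51  98 114  77  35  27  29  28  27  25  28  22  22
  50  73  99 111]
224 [ 45  15  49  92 111 114 148 134 147 180 183 187 217 237 255 255 250 220
 234 255 253 223]
225 [255 255 255 255 255 179 102 207 255 255 228 228 183 223 249 246 241 245
 255 255 255 255]
226 [255 255 255 248 180 111 107 120 155 183 223 243 227 206 199 191 183 188
 184 176 185 193]
227 [210 188 175 138 112 111 111 111 128 143 132 131 157 175 181 185 190 190
 188 180 162 152]
228 [178 169 135 109 111 123 132 145 156 147 145 130 114 128 114  77  54  52
  59  51  51  51]
229 [ 95 106 113 119 128 134 133 132 140 148 135 120 117 119 120 101  57  40
  41  45  43  40]
230 [126 111 117 116 108 119 126 128 126 113 114 120 118 119 123 107  76  42
  49  49  47  49]
231 [150 125 118 102 100 120 129 120 116 114 111
[... 3689 characters left out ...]

243 [160 170 159 146 126 111 109 110 111 114 116 103  64  43  47  48  48  51
  54  50  52  49]
244 [140 144 153 143 135 115 105 112 109 117 102  70  41  47  52  53  49  51
  48  45  45  52]
245 [137 141 149 139 134 115 108 110 113 102  69  42  37  50  51  47  48  53
  56  51  54  49]
246 [137 140 148 139 135 113 104 112 118  89  38  47  49  47  45  43  46  50
  52  53  53  53]
247 [133 137 143 138 131 111 105 126 132  99  43  49  47  46  47  47  47  51
  50  58  51  49]
tip corners near robot/far, z80,z90,z70 [[284.7, 238.9], [284.6, 235.8], [284.5, 232.7], [274.8, 234.3], [274.6, 231.2], [274.4, 228.1]]
collar centre/rim shut [[275.3, 233.7], [275.2, 232.1], [280.1, 235.9], [279.2, 230.6]]
```

```bash
python3 -c "
from workcell import env
print(env.job_done())"
```

```text
the job is handed in; nothing more can be done
None
```

The job is handed in, but the verdict wasn't returned: the cartridge is upright in the cup, the lid is shut over it, and the gripper is holding the pin down through both lugs with about 23 N; I viewed 11 pictures, one over the limit of 10.

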